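Press the battery home with the ball-headed air valve

TASK

Seat the drone battery in its test cradle with the air pusher: push the ball-headed lever of the spring-centred hand valve fully over to the left (as the robot sees it), hold it there for two seconds, then let it go so that it springs back upright. Only the pusher may move the battery, along to the contact end of the cradle; do not touch the battery with the robot.

Things in the scene. Friction and masses are not known exactly. Their poses are not given: they have to be found in the camera images.
- ball_lever (a joint): Lean of the valve lever, rad: 0 upright (spring-centred), positive to the left; stops at 0.55 left, -0.3 right. Hinge 45 mm above the bench; spring 1 N m/rad (6 N at the ball, fully over); recentres in about 0.5 s. It drives the cradle's pusher, 8 mm per 0.1 rad; 0.45 or more brings the battery home. A second valve 0.25 m or more to its side, its lever topped by a cross bar, does not drive it.
- ball_centre (a point): Centre of the black 30 mm ball on the lever, 90 mm from the hinge along the 9 mm steel rod, 135 mm above the bench when upright. It tilts with the lever: z up along the rod, x the level hinge axis (away from the robot within 20 degrees), y the push direction (left). The valve's grey block is 45 mm high on a fixed 56 x 88 mm foot; nothing within 100 mm of it is over 65 mm high.
- flight_battery: Grey drone battery, 74 x 41 x 28 mm, loose in the channel of the cradle beyond the valves (fixed 304 x 76 mm aluminium plate, 118 mm long air cylinder at its right end). Origin at the centre of its underside, 16 mm above the bench; its x axis runs along its length, to the left, towards the contact end.
- battery_home (a point): Point on the channel floor, 16 mm above the bench, where the battery's origin lies when the battery is home (the stop is 5 mm farther on). The battery starts 22 to 32 mm short of it, to the right.

How it is judged:
By the outcome, as a careful person would: the job done as asked, in the order asked, and still so for the second after the job is handed in, with the robot touching nothing.
It also fails if it takes over 42 s, if anything falls off the work surface, if the arm or the gripper's body presses on something with over 40 N, if the wrist force passes 120 N, or if a joint passes its speed limit or range.

ROBOT

A 7-joint arm with a two-finger parallel gripper is mounted at the origin on a cart in front of the work surface, level with it; the furniture and walls round the work are solid. World frame = base frame: x ahead of the robot, y to its left, z up, the work surface at z = 0. Lengths are in mm, angles in degrees, forces in N, time in s.
With the tool pointing down it reaches from about 425 to 875 mm from the base axis. Payload 4.7 kg.
Tool frame: the origin (TCP) lies midway between the tips of the shut fingers; the grasp point (between the pads) lies 19 mm behind it (r.grip_point_offset is the distance from the TCP to the grasp point, in mm); z points along the fingers, y is the line along which they close (so a half turn about z gives the same grasp; the last joint's range is limited). The gripper opens to 85 mm and grips with 20 to 120 N. Pads are 22 mm wide; open, the fingers measure 114 mm over their backs; the gripper's body (76 mm by 85 mm) begins 54 mm behind the grasp point. The pads swing forward as they close: fully open they stand 13 mm farther back than shut.
Start: joints at [66.297, 18.392, -4.016, 83.108, 1.295, 78.541, -3.26], TCP at [269.649, -591.451, 231.349] pointing down, gripper open.
Joint ranges: [-163.93, 163.93], [-17.29, 119.83], [-79.2, 71.16], [3.27, 140.29], [-89.18, 269.18], [5.43, 117.66], [-154.24, 154.24]. Speed limits (degrees/s): [147.25, 147.25, 180, 180, 180, 180, 180].

INTERFACE

Orientations are given as [roll, pitch, yaw] about the fixed x, y, z axes, in that order (R = Rz(yaw) Ry(pitch) Rx(roll)).
In Python, from station import r, camera, camera_info, job, look_for, regions_of, pinpoint gives the robot as it stands.
- The arm moves only by the tool jog_arm, never from a script. Its argument "deltas" is one flat list of numbers, 7 for each row, row after row: the shift along the world's x, y, z in cm, then the turn, a rotation vector about the world's x, y, z in degrees, then the opening, from 0 (shut) to 1 (fully open). In form: [x, y, z, rx, ry, rz, claw, x, y, z, rx, ry, rz, claw, ...]. A call has 1 to 10 rows; each row is the pose to reach, as a shift and turn from the pose commanded when the call began; what a row does not reach only later rows make up. A row lasts 1/12 s, in which the tool goes at most 41.7 mm and 7.16 degrees, less where a joint would pass 70% of its speed; a pose out of reach is approached as far as the arm can. A call with a gripper value outside its range is refused whole. The fingers move at their own pace and stop on an object; "newtons" is the grip in N (left out, the last holds). Time passes only in rows, so rows that repeat a pose let the fingers close. It gives the time, the measured TCP pose, the force, the opening and the grip force at its end, in the units of the state.
- r.state(): the state, without advancing time (a new reading comes with each control period).
- camera(name): name is "side" or "top" or "wrist"; returns the picture (480x640x3 uint8, red, green, blue); there is no depth.
- camera_info(name): a dict with "fx", "fy", "cx", "cy" (pixels), "extrinsics" (4x4, takes a point from world to camera coordinates); the wrist camera has in their place "hand_eye" (4x4, takes a point from camera to tool coordinates, whose origin is the TCP and whose axes are the flange's). Camera axes: x right, y up, looking along -z (the intrinsics and any distortion apply to the point x, -y, -z); pixel columns grow to the right and rows downward; lengths in mm; the calibration is good to about 2 mm. A picture is of the moment at which its call begins: read the wrist's pose just before it. camera_info takes no time and is no camera call.
- job.job_done(): hands the job in; it is judged then, once.
Trained networks look in the newest picture that a camera, given by its name, has taken for a name from the list of things; names that differ only in an ending like _2 or _b are one class to them, and where a whole thing is asked for, a point or a joint stands for the part that bears it (a point fixed in the world has none). Each returns a list of dicts, best first, with "p" (0 to 1); they miss things now and then, are a little off and sometimes report something else, mostly with a low value. They report only what shows in the picture. A call takes as long as a camera call.
- look_for(camera, thing): "bbox" ([centre column, centre row, width, height] in pixels, round what is visible of it).
- regions_of(camera, thing): "pixels" (480x640 bool, what is visible of it) and "bbox" ([centre column, centre row, width, height] in pixels, round what is visible of it).
- pinpoint(camera, thing): "location" ([column, row] in pixels: a listed point, or the origin of a listed thing).
The state is a dict: "clock": time; "q": joint angles; "joint_vel": joint speeds; "tau": joint torques, N m; "ee_pos": TCP position; "tcp_rot": TCP orientation; "force": force on the tool from outside, world axes, zero at the start; "moment": the same for the moment, N m; "grip_width": finger opening in mm; "grasp_force": force on a finger pad.
Only numpy, scipy, OpenCV 4.12 (cv2) and the standard library are available. Lean on these libraries where they do the work, as an engineer would, in place of code of your own. Each camera call takes 0.05 s, during which the arm holds its last target. There are 200 camera calls.

## Working session

There is one attempt and no reset: what is moved stays moved. The work goes in short steps, Python scripts to look and compute and a tool call to move; the robot and the scene stay as the last step left them, time stands still between calls to the robot, and variables do not carry over. Pictures are saved under pics/ and viewed, at most 10 in all, crops included, and the job is handed in when it is done.

Besides the shell and the picture viewer there is one more tool, called after "Request:" as name(argument=value, ...) on one line, values as JSON. jog_arm: Moves the arm, as the interface text tells. Its arguments: {"type":"object","properties":{"deltas":{"type":"array","items":{"type":"number"}},"newtons":{"type":"number"}},"required":["deltas"]}

```bash
mkdir -p pics; cat > h.py <<'E'
from station import *
import numpy as np, cv2
def ray(cam,px):
    i=camera_info(cam)
    K=np.array([[i['fx'],0,i['cx']],[0,i['fy'],i['cy']],[0,0,1.]])
    d=i.get('distortion',None)
    u=cv2.undistortPoints(np.array([[px]],float),K,np.array(d,float) if d is not None else None)[0,0]
    v=np.array([u[0],-u[1],-1.])
    E=np.array(i['extrinsics']); R=E[:3,:3]; o=-R.T@E[:3,3]; w=R.T@v
    return o,w/np.linalg.norm(w)
def tri(p1,p2):
    (o1,d1),(o2,d2)=ray(*p1),ray(*p2)
    s=np.linalg.lstsq(np.c_[d1,-d2],o2-o1,rcond=None)[0]
    a,b=o1+s[0]*d1,o2+s[1]*d2
    return (a+b)/2,np.linalg.norm(a-b)
def atz(cam,px,z):
    o,d=ray(cam,px); return o+d*(z-o[2])/d[2]
E
python3 - <<'E'
from h import *
s=r.state();print(s['clock'],s['ee_pos'],s['tcp_rot'],s['force'])
P={}
ims=[]
for c in('side','top'):
    im=camera(c); ims.append(im); print(c,{k:v for k,v in camera_info(c).items()})
    for t in('ball_centre','flight_battery','battery_home'):
        L=pinpoint(c,t); print(t,[(np.round(l['location'],1),round(l['p'],2)) for l in L[:3]]); P[c,t]=L
    print('box',[(np.round(l['bbox']),round(l['p'],2)) for l in look_for(c,'ball_centre')[:3]])
    cv2.imwrite(f'pics/{c}.png',im[:,:,::-1])
for t in('ball_centre','flight_battery','battery_home'):
  for a in P['side',t][:2]:
    for b in P['top',t][:2]:
      print(t,tri(('side',a['location']),('top',b['location'])))
print(r.state()['clock'])
E
```

```text
0.0 [ 269.40624438 -590.95065048  230.22263455] [-1.79889587e+02  3.40454915e-03  2.45117496e+01] [ 0.49141187 -0.97588896 -0.12886095]
side {'fx': 495.6357104553247, 'fy': 495.6357104553247, 'cx': 318.51848373915834, 'cy': 232.4283617255098, 'extrinsics': array([[-9.81893319e-01, -1.87793099e-01, -2.48849741e-02,
         5.20025214e+02],
       [ 5.90323160e-02, -4.28152668e-01,  9.01776291e-01,
        -1.60245392e+02],
       [-1.80001932e-01,  8.83979098e-01,  4.31486106e-01,
        -1.03497506e+03],
       [ 0.00000000e+00,  0.00000000e+00,  0.00000000e+00,
         1.00000000e+00]])}
ball_centre []
flight_battery [(array([283.4, 265.3]), 0.62)]
battery_home [(array([281.1, 271.7]), 0.55)]
box [(array([375., 217.,   5.,  42.]), 0.83)]
top {'fx': 439.1240650918731, 'fy': 439.1240650918731, 'cx': 314.06959365964286, 'cy': 237.56127053716435, 'extrinsics': array([[ 1.49696919e-03, -9.99452708e-01, -3.30460973e-02,
        -1.65445355e+01],
       [ 9.86571292e-01, -3.92118283e-03,  1.63284142e-01,
        -5.51032787e+02],
       [-1.63324357e-01, -3.28467622e-02,  9.86025479e-01,
        -8.70509298e+02],
       [ 0.00000000e+00,  0.00000000e+00,  0.00000000e+00,
         1.00000000e+00]])}
ball_centre [(array([420.7, 293.4]), 0.66), (array([340.8, 205.2]), 0.29)]
flight_battery [(array([338.6, 203.3]), 0.8)]
battery_home [(array([330. , 201.9]), 0.96)]
box [(array([418., 291.,  25.,  15.]), 0.64)]
flight_battery (array([630.40544364, -69.70515661,  15.03940798]), np.float64(1.977014618100782))
battery_home (array([633.59892174, -51.2877547 ,   7.87220706]), np.float64(5.617730785643014))
0.5
```

View pics/top.png

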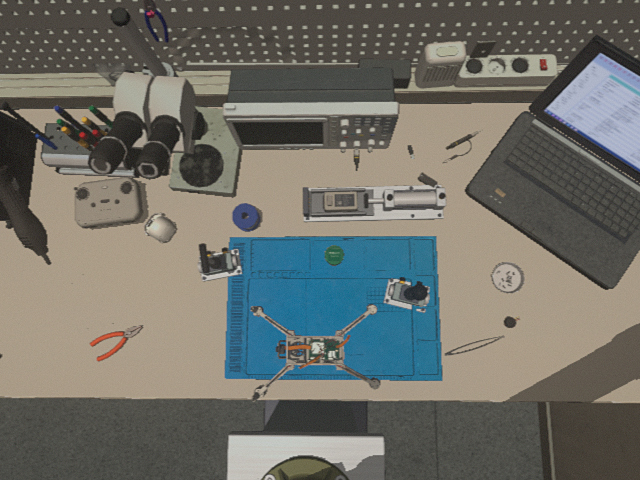

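View pics/side.png

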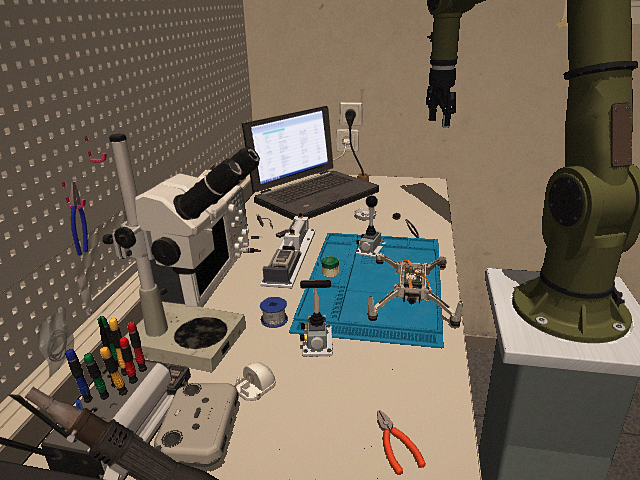

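Top view: the ball valve stands at about (410,292) with its black ball near (420,294); the cross-bar valve is at (218,260). In the side view the ball is at about (371,202). The cradle is at (375,203) in the top view, with the battery towards its left end.

```bash
python3 - <<'E'
from h import *
t=cv2.imread('pics/top.png');s=cv2.imread('pics/side.png')
a=cv2.resize(t[265:320,375:445],None,fx=8,fy=8,interpolation=cv2.INTER_CUBIC)[:, :400]
a=cv2.resize(t[268:318,380:438],None,fx=7,fy=7,interpolation=cv2.INTER_CUBIC)
b=cv2.resize(s[190:260,345:402],None,fx=5,fy=5,interpolation=cv2.INTER_CUBIC)
a=cv2.copyMakeBorder(a,0,0,0,0,0);H=350
cv2.imwrite('pics/z.png',np.hstack([a[:H],b[:H]]))
def tone(im,x0,x1,y0,y1,th):
    m=(im[y0:y1,x0:x1].max(2)<th).astype(np.uint8)
    n,l,st,c=cv2.connectedComponentsWithStats(m)
    for k in range(1,n):
        if st[k,4]>20: print(st[k]+[x0,y0,0,0,0],c[k]+[x0,y0])
tone(t,380,438,268,318,60); print('side'); tone(s,355,390,190,215,60)
p,e=tri(('side',(371.5,202)),('top',(420.7,293.4)));print(p,e)
E
```

```text
[404 282  23  18 286] [415.81468531 292.06293706]
side
[355 190  24  18 226] [367.84955752 197.2920354 ]
[ 432.02088648 -215.60813462  131.91481015] 0.40391559773055324
```

View pics/z.png

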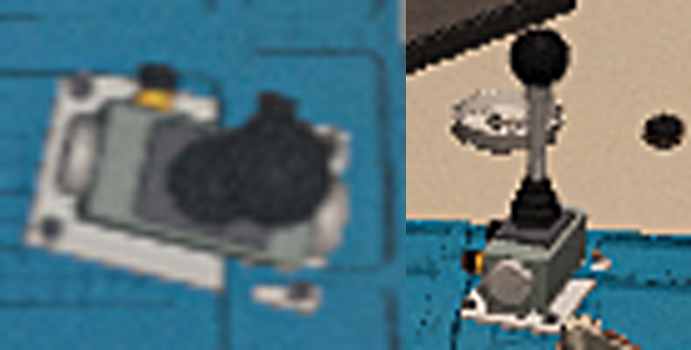

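The zoom shows the ball at (421,292.6) in the top view and (372,201.4) in the side view, so it triangulates to (432,-216,132), against 135 in the text. The foot's long edge runs about 12° clockwise from world y, so I push along (0.21, 0.98). I go to the ball's right with the fingers shut.

Request:
jog_arm(deltas=[1.4, 3.0, 0, 0, 0, 5.4, 0, 2.9, 5.9, 0, 0, 0, 10.7, 0, 4.4, 8.9, 0, 0, 0, 16, 0, 5.8, 11.9, 0, 0, 0, 21.4, 0, 7.3, 14.9, 0, 0, 0, 26.8, 0, 8.7, 17.8, 0, 0, 0, 32.1, 0, 10.2, 20.8, 0, 0, 0, 37.5, 0, 11.6, 23.8, 0, 0, 0, 42.8, 0, 13.0, 26.7, 0, 0, 0, 48.2, 0, 14.5, 29.7, 0, 0, 0, 53.5, 0], newtons=40)

```text
clock: 1.33
ee_pos: [415.0, -293.2, 231.7]
tcp_rot: [180.0, 0.0, 78.3]
force: [0.2, -0.0, 0.2]
grip_width: -0.1
grasp_force: 0.0
```

```bash
python3 - <<'E'
from h import *
im=camera('top');cv2.imwrite('pics/top2.png',im[150:390,250:550,::-1].repeat(2,0).repeat(2,1))
i=camera_info('top')
t=cv2.imread('pics/top.png')
f=lambda p:(p[0]/7+380,p[1]/7+268)
for p in((62,78),(28,243),(320,306)): print(atz('top',f(p),4))
print(atz('top',f((205,180)),60))
s=r.state();print(s['clock'],s['ee_pos'],s['tcp_rot'],s['force'],s['grip_width'],np.round(s['q']))
E
```

```text
[ 467.22865333 -175.67244969    4.        ]
[ 417.4532555  -164.14104565    4.        ]
[ 398.8108265  -251.00034315    4.        ]
[ 434.30424948 -207.81730563   60.        ]
1.3833 [ 419.37603363 -285.2556242   231.97707238] [179.87568058  -0.20881481  79.064861  ] [ 2.86058583  5.66888408 -0.37804457] -0.07821647341741686 [ 52.   2. -21. 102.   0.  76.  20.]
```

View pics/top2.png

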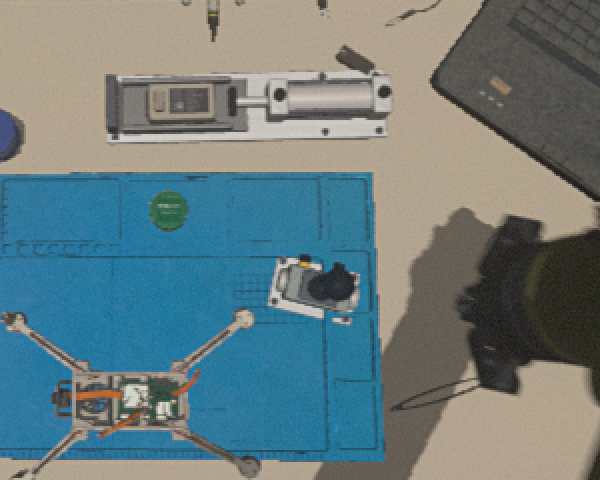

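The gripper is to the right of the valve and clear of everything. Next, descend to z ≈ 112.

Request:
jog_arm(deltas=[0, 0, -3, 0, 0, 0, 0, 0, 0, -6, 0, 0, 0, 0, 0, 0, -9, 0, 0, 0, 0, 0, 0, -11.3, 0, 0, 0, 0, 0, 0, -12, 0, 0, 0, 0, 0, 0, -12, 0, 0, 0, 0, 0, 0, -12, 0, 0, 0, 0])

```text
clock: 1.97
ee_pos: [415.2, -294.9, 112.2]
tcp_rot: [179.9, 0.0, 78.0]
force: [0.9, 0.0, 0.9]
grip_width: -0.3
grasp_force: 0.0
```

Request:
jog_arm(deltas=[0.5, 2.4, 0, 0, 0, 0, 0, 1.0, 4.7, 0, 0, 0, 0, 0, 1.15, 5.4, 0, 0, 0, 0, 0, 1.3, 6.1, 0, 0, 0, 0, 0, 1.45, 6.8, 0, 0, 0, 0, 0, 1.6, 7.5, 0, 0, 0, 0, 0, 1.7, 8.0, 0, 0, 0, 0, 0, 1.8, 8.5, 0, 0, 0, 0, 0, 1.92, 9.0, 0, 0, 0, 0, 0, 1.92, 9.0, 0, 0, 0, 0, 0])

```text
clock: 2.8
ee_pos: [434.1, -204.9, 111.3]
tcp_rot: [179.9, 0.1, 78.0]
force: [1.9, -3.7, -0.7]
grip_width: 0.2
grasp_force: 2.2
```

```bash
python3 - <<'E'
from h import *
im=camera('side');cv2.imwrite('pics/s3.png',cv2.resize(im[170:300,240:420,::-1],None,fx=4,fy=4))
s=r.state();print(s['clock'],s['ee_pos'],s['force'])
E
```

```text
2.85 [ 434.01959407 -205.22406184  111.38065894] [ 0.63736271 -4.61508639 -0.85629856]
```

View pics/s3.png

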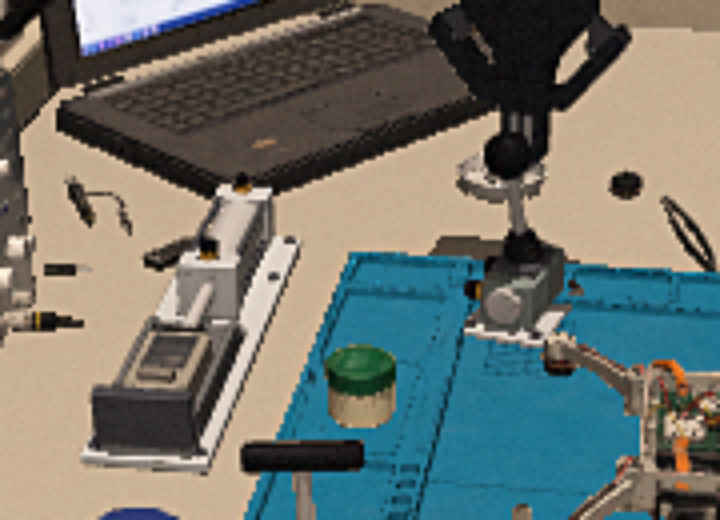

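The ball leans left and sits centred on the fingers, with 4.6 N on it; the rod of the cylinder is extending. Continue to the stop.

Request:
jog_arm(deltas=[0.07, 0.3, 0, 0, 0, 0, 0, 0.13, 0.6, 0, 0, 0, 0, 0, 0.2, 0.9, 0, 0, 0, 0, 0, 0.23, 1.1, 0, 0, 0, 0, 0, 0.23, 1.1, 0, 0, 0, 0, 0])

```text
clock: 3.27
ee_pos: [434.5, -195.3, 110.4]
tcp_rot: [-179.9, 0.1, 77.9]
force: [-0.6, -7.3, -4.3]
grip_width: 0.1
grasp_force: 3.6
```

Request:
jog_arm(deltas=[0.04, 0.15, 0, 0, 0, 0, 0, 0.06, 0.3, 0, 0, 0, 0, 0, 0.06, 0.3, 0, 0, 0, 0, 0])

```text
clock: 3.52
ee_pos: [434.6, -193.0, 110.1]
tcp_rot: [-179.8, 0.2, 77.9]
force: [-0.1, -8.8, -4.8]
grip_width: -0.1
grasp_force: 4.2
```

Request:
jog_arm(deltas=[0.04, 0.15, 0, 0, 0, 0, 0, 0.06, 0.3, 0, 0, 0, 0, 0, 0.06, 0.3, 0, 0, 0, 0, 0])

```text
clock: 3.77
ee_pos: [434.6, -191.1, 109.9]
tcp_rot: [-179.8, 0.2, 77.8]
force: [-0.5, -9.8, -6.2]
grip_width: -0.2
grasp_force: 5.5
```

Request:
jog_arm(deltas=[0.04, 0.15, 0, 0, 0, 0, 0, 0.06, 0.3, 0, 0, 0, 0, 0, 0.1, 0.5, 0, 0, 0, 0, 0, 0.1, 0.5, 0, 0, 0, 0, 0])

```text
clock: 4.1
ee_pos: [434.6, -190.8, 109.9]
tcp_rot: [-179.9, 0.6, 77.7]
force: [-2.6, -20.6, -8.7]
grip_width: 0.3
grasp_force: 10.4
```

```bash
python3 - <<'E'
from h import *
im=camera('side');cv2.imwrite('pics/s4.png',cv2.resize(im[170:300,240:420,::-1],None,fx=4,fy=4))
s=r.state();print(s['clock'],s['ee_pos'],s['force'])
camera('top');P={}
for c in('side','top'):
  for t in('flight_battery','battery_home','ball_centre'):
    L=pinpoint(c,t);print(c,t,[(np.round(l['location'],1),round(l['p'],2)) for l in L[:2]])
    if L: P[c,t]=L[0]['location']
for t in('flight_battery','battery_home'):
    if ('top',t) in P: print(t,atz('top',P['top',t],16))
E
```

```text
4.15 [ 434.59335212 -190.7379666   109.91331065] [ -1.77070011 -21.89143021  -9.27309713]
side flight_battery []
side battery_home [(array([284. , 270.2]), 0.61)]
side ball_centre [(array([370.6, 214.2]), 0.59)]
top flight_battery [(array([326.6, 208.2]), 0.57)]
top battery_home [(array([328.5, 203.6]), 0.89)]
top ball_centre [(array([394.5, 288.5]), 0.47)]
flight_battery [620.41139013 -43.4088156   16.        ]
battery_home [630.65150292 -47.57674055  16.        ]
```

View pics/s4.png

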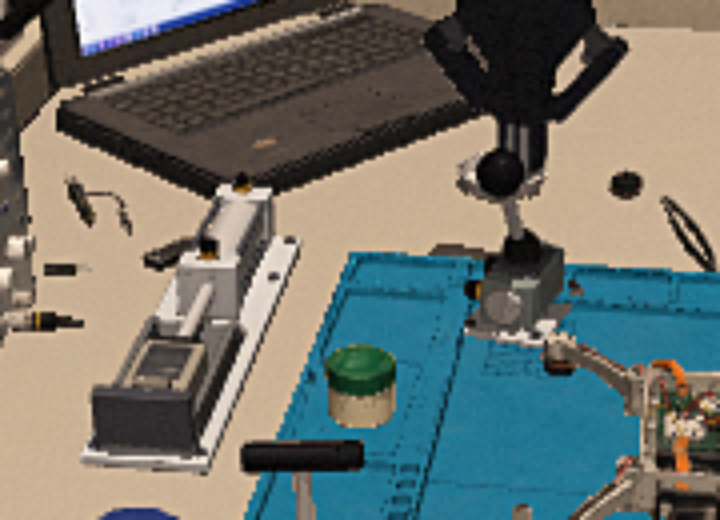

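The force jumped from 10 to 22 N with no further travel, so the lever is on its left stop, and the battery has moved along to the contact end. Hold for 2.5 s.

Request:
jog_arm(deltas=[0, 0, 0, 0, 0, 0, 0, 0, 0, 0, 0, 0, 0, 0, 0, 0, 0, 0, 0, 0, 0, 0, 0, 0, 0, 0, 0, 0, 0, 0, 0, 0, 0, 0, 0, 0, 0, 0, 0, 0, 0, 0, 0, 0, 0, 0, 0, 0, 0, 0, 0, 0, 0, 0, 0, 0, 0, 0, 0, 0, 0, 0, 0, 0, 0, 0, 0, 0, 0, 0])

```text
clock: 5.33
ee_pos: [434.6, -190.7, 109.9]
tcp_rot: [-179.9, 0.6, 77.7]
force: [-2.5, -20.8, -9.5]
grip_width: -0.1
grasp_force: 10.3
```

Request:
jog_arm(deltas=[0, 0, 0, 0, 0, 0, 0, 0, 0, 0, 0, 0, 0, 0, 0, 0, 0, 0, 0, 0, 0, 0, 0, 0, 0, 0, 0, 0, 0, 0, 0, 0, 0, 0, 0, 0, 0, 0, 0, 0, 0, 0, 0, 0, 0, 0, 0, 0, 0, 0, 0, 0, 0, 0, 0, 0, 0, 0, 0, 0, 0, 0, 0, 0, 0, 0, 0, 0, 0, 0])

```text
clock: 6.17
ee_pos: [434.6, -190.7, 109.9]
tcp_rot: [-179.9, 0.6, 77.7]
force: [-2.4, -20.7, -9.3]
grip_width: -0.2
grasp_force: 10.3
```

Request:
jog_arm(deltas=[0, 0, 0, 0, 0, 0, 0, 0, 0, 0, 0, 0, 0, 0, 0, 0, 0, 0, 0, 0, 0, 0, 0, 0, 0, 0, 0, 0, 0, 0, 0, 0, 0, 0, 0, 0, 0, 0, 0, 0, 0, 0, 0, 0, 0, 0, 0, 0, 0, 0, 0, 0, 0, 0, 0, 0, 0, 0, 0, 0, 0, 0, 0, 0, 0, 0, 0, 0, 0, 0])

```text
clock: 7.0
ee_pos: [434.6, -190.7, 109.9]
tcp_rot: [-179.9, 0.6, 77.7]
force: [-1.7, -21.5, -8.6]
grip_width: 0.0
grasp_force: 10.3
```

Now retreat to the right, and only after that go up.

Request:
jog_arm(deltas=[-0.4, -2.0, 0, 0, 0, 0, 0, -1.1, -5, 0, 0, 0, 0, 0, -1.8, -8.5, 0, 0, 0, 0, 0, -2.5, -12, 0, 0, 0, 0, 0, -2.7, -13, 0, 0, 0, 0, 0, -2.7, -13, 2, 0, 0, 0, 0, -2.7, -13, 5, 0, 0, 0, 0, -2.7, -13, 8, 0, 0, 0, 0, -2.7, -13, 8, 0, 0, 0, 0, -2.7, -13, 8, 0, 0, 0, 0])

```text
clock: 7.83
ee_pos: [412.3, -312.1, 192.8]
tcp_rot: [179.9, 0.0, 78.0]
force: [0.8, 0.0, -0.3]
grip_width: -0.4
grasp_force: 0.0
```

Request:
jog_arm(deltas=[0, 0, 0, 0, 0, 0, 0, 0, 0, 0, 0, 0, 0, 0, 0, 0, 0, 0, 0, 0, 0, 0, 0, 0, 0, 0, 0, 0, 0, 0, 0, 0, 0, 0, 0, 0, 0, 0, 0, 0, 0, 0, 0, 0, 0, 0, 0, 0, 0, 0, 0, 0, 0, 0, 0, 0, 0, 0, 0, 0, 0, 0, 0])

```text
clock: 8.58
ee_pos: [411.4, -312.4, 191.3]
tcp_rot: [180.0, 0.0, 78.0]
force: [0.6, -0.7, -0.6]
grip_width: 0.3
grasp_force: 0.0
```

```bash
python3 - <<'E'
from h import *
a=camera('side');b=camera('top')
cv2.imwrite('pics/f.png',np.hstack([cv2.resize(a[170:300,250:400],None,fx=3,fy=3),cv2.resize(b[180:310,295:440],(335,390))])[:,:,::-1])
s=r.state();print(s['clock'],s['ee_pos'],s['force'])
E
```

```text
8.6833 [ 411.35268824 -312.47681358  191.38614715] [-0.17638371  0.23063501 -0.23108578]
```

View pics/f.png

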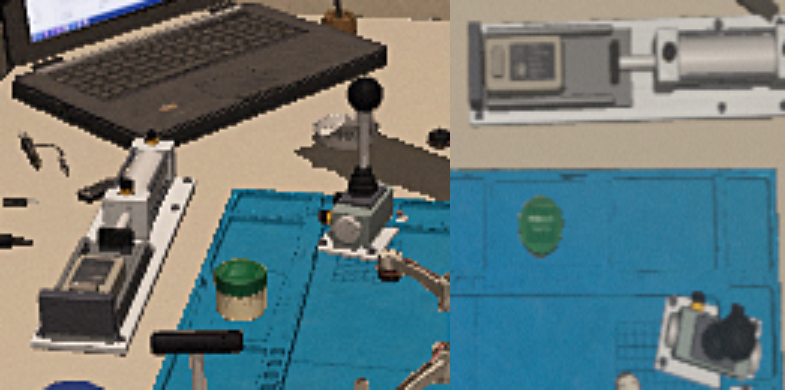

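The lever is upright again with its ball at (366,94) in the left half. The pusher has retracted, and the battery sits at the contact end at (525,62) in the right half. The robot is clear.

```bash
python3 -c "
from station import job
print(job.job_done())"
```

```text
the job is handed in; nothing more can be done
None
```

The job is handed in: the ball lever was pushed to its left stop, held there for over 2.5 s and released upright, and the final pictures show the battery at the contact end, with the robot clear of everything; no verdict came back.

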